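# Put the stout bushing away in the drawer

## Task

Take the stout bronze bushing (the short, thick one) off the turntable and stand it upright on the floor of the open drawer, setting it down rather than dropping it. Then push the drawer fully shut. Leave the tall, slim bronze sleeve standing where it is.

Things in the scene. Friction and masses are not known exactly. Their poses are not given: they have to be found in the camera images.
- bushing: The stout bushing to put away: plain bronze ring-shaped cylinder, 42 mm outside diameter, 24 mm bore, 40 mm tall, about 0.33 kg, standing upright. Origin: centre of its underside, z up. One of five loose parts in a ring on a fixed (not turning) round aluminium turntable, 280 mm wide, top at height 46 mm; parts 90 mm from its centre, about 105 mm apart, at most 64 mm tall. Centre knob 24 mm tall.
- sleeve: A look-alike to leave standing: tall, slim bronze tube, 26 mm outside diameter, 16 mm bore, 62 mm tall, also on the turntable. Origin: centre of its underside, z up.
- drawer_floor (a point): Centre of the sliding drawer's floor (upper face, height 66 mm); moves with it. x: the way it shuts, y: to its left, z: up. Inside: x -108 to +104, y -102 to +102 mm, walls 42 mm high. Front panel's outer face x = -120, top 57 mm above the floor. Open to above: from x = -108 for as far as the drawer is out; the rest is under the cabinet's top (underside 60, upper side 64 mm above the floor).
- drawer (a joint): How far the upper drawer is out, m: 0 shut, starts 0.13 to 0.17, at most 0.18. Friction 1.5 N plus 5 N per m/s, no spring or latch. Push its front or handle along the floor frame's +x to shut it. Handle: round bar 100 mm long along y, axis at x = -155 mm, y = 0, 38 mm above the drawer floor. The drawer below is fixed shut, with a like handle 70 mm lower than this one.
There are look-alikes about, which are no part of the job. Leave any pink or white look-alike of the bushing alone.

How it is judged:
By the outcome, as a careful person would: the job done as asked, in the order asked, and still so for the second after the job is handed in, with the robot touching nothing.
It also fails if it takes over 48 s, if anything falls off the work surface, if the arm or the gripper's body presses on something with over 40 N, if the wrist force passes 120 N, or if a joint passes its speed limit or range.

## Robot

A 6-joint arm with a two-finger parallel gripper is mounted at the origin on the work surface. World frame = base frame: x ahead of the robot, y to its left, z up, the work surface at z = 0. Lengths are in m, angles in rad, forces in N, time in s.
With the tool pointing down it reaches from about 0.3 to 0.75 m from the base axis. Payload 8.5 kg.
Tool frame: the origin (TCP) lies at the very end of the fingers, on their centre line; the grasp point (between the pads) lies 19 mm behind it; z points along the fingers, y is the direction in which the jaws open and shut (so a half turn about z gives the same grasp; the last joint's range is limited). The gripper opens to 85 mm and grips with 20 to 120 N. Pads are 22 mm wide; open, the fingers measure 114 mm over their backs; the gripper's body (76 mm by 85 mm) begins 54 mm behind the grasp point. The pads swing forward as they close: fully open they stand 13 mm farther back than shut.
Start: joints at [-1.39, 0.381, 1.297, -0, 1.464, -0.215], TCP at [0.212, -0.507, 0.231] pointing down, gripper open.
Joint ranges: [-3.11, 3.11], [-0.89, 2.33], [0.22, 2.48], [-1.42, 4.56], [0.17, 2.85], [-2.88, 2.88]. Speed limits (rad/s): [2.39, 2.39, 3.14, 3.14, 3.14, 3.14].

## Interface

Orientations are given as [roll, pitch, yaw] about the fixed x, y, z axes, in that order (R = Rz(yaw) Ry(pitch) Rx(roll)).
In Python, from station import env gives the robot as it stands.
- The arm moves only by the tool arm_command, never from a script. Its arguments are lists of equal length, an entry for each row: "slide": the shift along the tool's x, y, z in m, a list of three; "angular": the turn, a rotation vector about the tool's x, y, z in degrees, a list of three; "hand": the closure in counts, from 0 (fully open) to 255 (shut). In form: {"slide": [[x, y, z], ...], "angular": [[wx, wy, wz], ...], "hand": [hand, ...]}. A call has 1 to 5 rows; each row is the pose to reach, as a shift and turn from the pose measured when the call began, along the tool's axes at that moment; what a row does not reach only later rows make up. A row lasts 1/8 s, in which the tool goes at most 62.5 mm and 10.7 degrees, less where a joint would pass 70% of its speed; a pose out of reach is approached as far as the arm can. A call with a gripper value outside its range is refused whole. The fingers move at their own pace and stop on an object; "newtons" is the grip in N (left out, the last holds). Time passes only in rows, so rows that repeat a pose let the fingers close. It gives the time, the measured TCP pose, the force and the opening at its end, in the units of the state.
- env.sense(): the state, without advancing time (a new reading comes with each control period).
- env.camera(name): name is "scene" or "top"; returns the picture (420x560x3 uint8, red, green, blue); there is no depth.
- env.camera_model(name): a dict with "K" (3x3 intrinsics, pixels), "k1" (the pictures are not rectified: a ray, as slopes to the right and down, at radius r is drawn at 1 + k1 r^2 times it, then the intrinsics apply), "R" (3x3) and "t" (3): a world point X has camera coordinates R X + t. Camera axes: x right, y down, z forward; pixel columns grow to the right and rows downward; lengths in m; the calibration is good to about 2 mm. A picture is of the moment at which its call begins. camera_model takes no time and is no camera call.
- env.close_job(): hands the job in, once; it reports no verdict.
Trained networks look in the newest picture that a camera, given by its name, has taken for a name from the list of things; names that differ only in an ending like _2 or _b are one class to them, and where a whole thing is asked for, a point or a joint stands for the part that bears it (a point fixed in the world has none). Each returns a list of dicts, best first, with "confidence" (0 to 1); they miss things now and then, are a little off and sometimes report something else, mostly with a low value. They report only what shows in the picture. A call takes as long as a camera call. They do not tell look-alikes from the thing itself.
- env.silhouettes(camera, target): "mask" (420x560 bool, what is visible of it).
- env.tip_of(camera, target): "xyz" ([x, y, z] in m, in world coordinates, good to about 4 mm: a listed point, or the origin of a listed thing).
The state is a dict: "t": time; "joints": joint angles; "joint_velocities": joint speeds; "joint_efforts": joint torques, N m; "position": TCP position; "eef_rot": TCP orientation; "force": force on the tool from outside, world axes, zero at the start; "moment": the same for the moment, N m; "grip_width": opening from 0.0 (shut) to 1.0 (fully open).
Only numpy, scipy, OpenCV 4.12 (cv2) and the standard library are available. Lean on these libraries where they do the work, as an engineer would, in place of code of your own. Each camera call takes 0.05 s, during which the arm holds its last target.

## Working session

There is one attempt and no reset: what is moved stays moved. The work goes in short steps, Python scripts to look and compute and a tool call to move; the robot and the scene stay as the last step left them, time stands still between calls to the robot, and variables do not carry over. Pictures are saved under pics/ and viewed, and the job is handed in when it is done.

Besides the shell and the picture viewer there is one more tool, called after ">>>" as name(argument=value, ...) on one line, values as JSON. arm_command: Moves the arm, as the interface text tells. Its arguments: {"type":"object","properties":{"slide":{"type":"array","items":{"type":"array","items":{"type":"number"}}},"angular":{"type":"array","items":{"type":"array","items":{"type":"number"}}},"hand":{"type":"array","items":{"type":"number"}},"newtons":{"type":"number"}},"required":["slide","angular","hand"]}

```bash
mkdir -p pics; cat > h.py <<'E'
import numpy as np, cv2
from station import env
def snap(n,f):
    im=env.camera(n); cv2.imwrite('pics/'+f,cv2.cvtColor(im,cv2.COLOR_RGB2BGR)); return im
def ray(n,u,v):
    m=env.camera_model(n);K=np.array(m['K']);R=np.array(m['R']);t=np.array(m['t'])
    d=np.linalg.inv(K)@[u,v,1]; x,y=d[:2]; x0,y0=x,y
    for _ in range(30):
        s=1+m['k1']*(x*x+y*y); x,y=x0/s,y0/s
    return -R.T@t, R.T@np.array([x,y,1])
def atz(n,u,v,z):
    o,d=ray(n,u,v); return o+d*(z-o[2])/d[2]
def proj(n,X):
    m=env.camera_model(n);c=np.array(m['R'])@X+np.array(m['t']);x,y=c[:2]/c[2];s=1+m['k1']*(x*x+y*y)
    return (np.array(m['K'])@[x*s,y*s,1])[:2]
E
python3 - <<'E'
from h import *
print(env.sense())
snap('top','t0.png')
for k in ['bushing','sleeve','drawer_floor']: print(k,[(np.round(d['xyz'],4),round(d['confidence'],2),proj('top',d['xyz']).round()) for d in env.tip_of('top',k)])
snap('scene','s0.png')
for k in ['bushing','sleeve','drawer_floor']: print(k,[(np.round(d['xyz'],4),round(d['confidence'],2),proj('scene',d['xyz']).round()) for d in env.tip_of('scene',k)])
E
```

```text
{'t': 0.0, 'joints': array([-1.39029253e+00,  3.81202456e-01,  1.29825636e+00,  4.85360032e-06,
        1.46358947e+00, -2.15300640e-01]), 'joint_velocities': array([ 6.36423999e-04, -1.07924091e-03, -1.11807374e-03, -8.72183685e-04,
       -1.35621146e-03,  4.33856160e-05]), 'joint_efforts': array([ 2.86084614e-04, -4.48464882e+01, -2.31280714e+01, -1.74703173e-04,
        4.79560462e-03,  2.19490005e-05]), 'position': array([ 0.21199853, -0.50718797,  0.23070979]), 'eef_rot': array([-3.14017166e+00, -3.15696329e-04,  3.95803687e-01]), 'force': array([-0.22351255,  0.07724017,  0.30873622]), 'moment': array([-0.0058123 , -0.02871649,  0.0393031 ]), 'grip_width': 0.9970196734516807}
bushing [(array([0.5757, 0.2137, 0.0473]), 0.88, array([214., 240.])), (array([0.7552, 0.2696, 0.0022]), 0.75, array([187., 166.])), (array([ 0.5055, -0.0043, -0.0021]), 0.51, array([323., 266.]))]
sleeve [(array([0.409 , 0.2218, 0.0496]), 0.57, array([216., 323.]))]
drawer_floor [(array([0.409 , 0.2239, 0.0465]), 0.75, array([216., 323.])), (array([ 0.5981, -0.2093,  0.0617]), 0.61, array([419., 208.]))]
bushing [(array([0.5777, 0.2169, 0.0466]), 0.92, array([335., 259.])), (array([ 0.7565,  0.2749, -0.0021]), 0.57, array([294., 338.])), (array([ 4.997e-01, -2.000e-04, -7.000e-04]), 0.54, array([292., 206.]))]
sleeve [(array([0.4107, 0.2281, 0.0467]), 0.64, array([388., 223.])), (array([0.5743, 0.2156, 0.05  ]), 0.4, array([336., 257.]))]
drawer_floor [(array([ 0.6005, -0.2082,  0.0655]), 0.96, array([208., 164.]))]
```

View pics/t0.png

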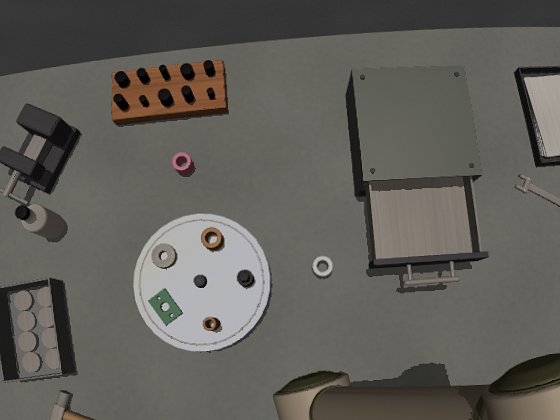

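View pics/s0.png

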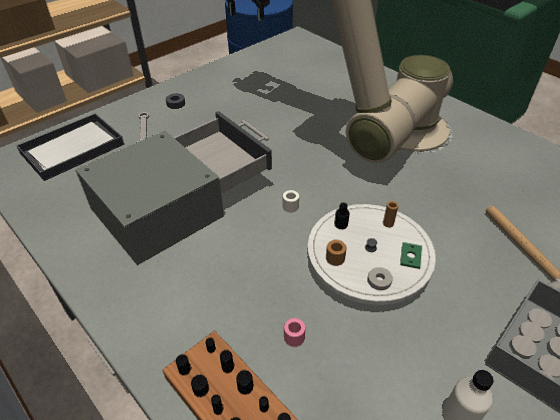

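```bash
python3 - <<'E'
import cv2
a=cv2.imread('pics/t0.png')[200:360,150:320]; b=cv2.imread('pics/s0.png')[170:310,270:440]
a=cv2.resize(a,(400,376),interpolation=2); b=cv2.resize(b,(400,376),interpolation=2)
cv2.imwrite('pics/crop0.png',cv2.hconcat([a,b]))
E
```

```text
(no output)
```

View pics/crop0.png

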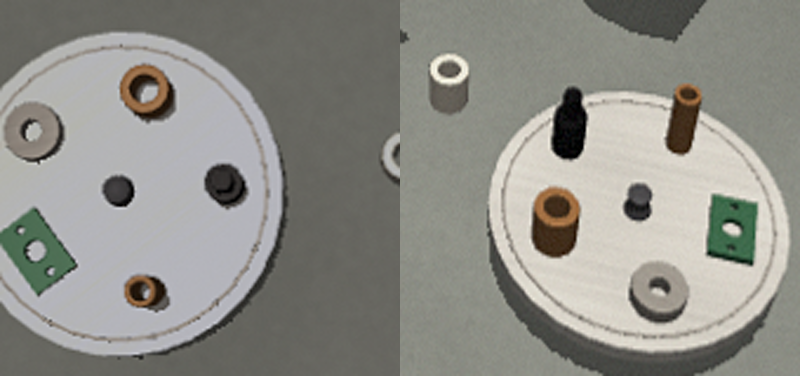

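The candidates in the top view are:
- (212,238): stout bronze ring on the turntable. It is short and thick, so this is the bushing.
- (211,324): tall, slim bronze tube, the sleeve.
- (183,162): pink look-alike on the table.
- (322,267): white look-alike on the table.

The enlarged crops confirm that (212,238) in top and (336,252) in scene are the bushing. Next I'll refine its position and the drawer's.

```bash
python3 - <<'E'
from h import *
im=cv2.imread('pics/t0.png')
cv2.imwrite('pics/crop1.png',cv2.resize(im[165:295,350:500],None,fx=5,fy=4.5,interpolation=2)[:600,:800])
# bronze segmentation for top ring
hsv=cv2.cvtColor(im,cv2.COLOR_BGR2HSV)
m=((hsv[...,0]>5)&(hsv[...,0]<20)&(hsv[...,1]>120)&(hsv[...,2]>60)).astype(np.uint8)
n,l,st,c=cv2.connectedComponentsWithStats(m)
for i in range(1,n):
    if st[i,4]>40 and st[i,1]>200: 
        cn,_=cv2.findContours((l==i).astype(np.uint8),cv2.RETR_EXTERNAL,cv2.CHAIN_APPROX_NONE)
        p=np.array([atz('top',u,v,.086)[:2] for u,v in cn[0][:,0]],np.float32)
        print(st[i],c[i],cv2.minEnclosingCircle(p), atz('top',*c[i],.08))
print('disc centre',atz('top',202,282,.046))
print('cam',ray('top',0,0)[0],ray('scene',0,0)[0])
E
```

```text
[201 228  21  20 206] [211.02912621 237.55825243] ((0.5744415521621704, 0.21475394070148468), 0.02040437050163746) [0.57541575 0.21553893 0.08      ]
[203 318  13  12  74] [209.28378378 323.25675676] ((0.408127099275589, 0.23037706315517426), 0.012716282159090042) [0.4084348  0.23141448 0.08      ]
[ 64 411  27   9  49] [ 76.69387755 415.55102041] ((0.245174378156662, 0.5093408823013306), 0.027986712753772736) [0.24524287 0.51223041 0.08      ]
disc centre [0.49255304 0.2449739  0.046     ]
cam [0.39333661 0.07959702 1.09279018] [1.11316093 0.62429557 0.85701835]
```

View pics/crop1.png

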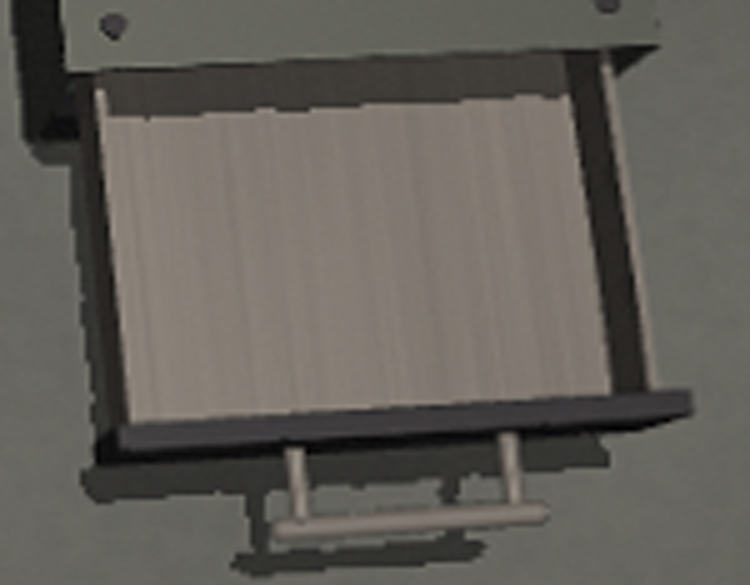

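```bash
python3 - <<'E'
from h import *
f=lambda u,v:(350+u/5,165+v/4.5)
g=lambda u,v,z:atz('top',*f(u,v),z)[:2]
def line(a,b,z):
    A,B=g(*a,z),g(*b,z); d=A-B; print(A.round(4),B.round(4),'len',np.linalg.norm(d).round(4),'yaw of +x',np.degrees(np.arctan2(-d[0],d[1])).round(2)); return (A+B)/2
h=line((272,528),(548,513),.104)
p=line((120,447),(692,412),.123)
c=line((68,72),(660,45),.130)
fl=line((130,421),(610,392),.068)
print(h,p,c,fl)
def chk(yaw):
    x=np.array([np.cos(yaw),np.sin(yaw)]);return h+.155*x,p+.12*x
print(chk(np.radians(0)))
for y in (3,5,7): print(y,chk(np.radians(y)),chk(np.radians(-y)))
E
```

```text
[ 0.4479 -0.1485] [ 0.4418 -0.2583] len 0.1099 yaw of +x -3.16
[ 0.4866 -0.0911] [ 0.4769 -0.3164] len 0.2256 yaw of +x -2.48
[ 0.6475 -0.091 ] [ 0.6377 -0.3296] len 0.2388 yaw of +x -2.36
[ 0.503  -0.1062] [ 0.4946 -0.3052] len 0.1992 yaw of +x -2.41
[ 0.44484869 -0.20340452] [ 0.4817644  -0.20374421] [ 0.64258541 -0.21027446] [ 0.49877213 -0.20572279]
(array([ 0.59984869, -0.20340452]), array([ 0.6017644 , -0.20374421]))
3 (array([ 0.59963627, -0.19529244]), array([ 0.60159994, -0.1974639 ])) (array([ 0.59963627, -0.21151659]), array([ 0.60159994, -0.21002453]))
5 (array([ 0.59925887, -0.18989538]), array([ 0.60130776, -0.19328552])) (array([ 0.59925887, -0.21691366]), array([ 0.60130776, -0.2142029 ]))
7 (array([ 0.59869334, -0.18451477]), array([ 0.60086994, -0.18911989])) (array([ 0.59869334, -0.22229426]), array([ 0.60086994, -0.21836853]))
```

```bash
cat >> h.py <<'E'
from scipy.spatial.transform import Rotation as Ro
def plan(xyz,yawdeg):
    s=env.sense();R=Ro.from_euler('xyz',s['eef_rot']); G=Ro.from_euler('xyz',[180,0,yawdeg],degrees=True)
    print('t',round(s['t'],2),'pos',s['position'].round(4),'F',s['force'].round(1),'w',round(s['grip_width'],3))
    print('slide',R.inv().apply(np.array(xyz)-s['position']).round(4),'ang',np.degrees((R.inv()*G).as_rotvec()).round(2))
E
python3 -c "
from h import *
plan([.5745,.215,.2],45)"
```

```text
t 0.4 pos [ 0.212  -0.5074  0.2312] F [-0.3  1.1  0.3] w 0.999
slide [ 0.613  -0.5268  0.0314] ang [-1.000e-02 -0.000e+00 -2.232e+01]
```

>>> arm_command(slide=[[0.03, -0.026, 0], [0.07, -0.06, 0], [0.11, -0.095, 0], [0.15, -0.13, 0], [0.19, -0.165, 0]], angular=[[0, 0, 0], [0, 0, 0], [0, 0, 0], [0, 0, 0], [0, 0, 0]], hand=[0, 0, 0, 0, 0])

```text
t: 1.02
position: [0.3242, -0.2804, 0.2314]
eef_rot: [3.141, -0.0, 0.395]
force: [1.0, -0.1, 0.7]
grip_width: 1.001
```

>>> arm_command(slide=[[0.04, -0.035, 0], [0.08, -0.07, 0], [0.12, -0.105, 0], [0.16, -0.14, 0], [0.2, -0.175, 0]], angular=[[0, 0, 0], [0, 0, 0], [0, 0, 0], [0, 0, 0], [0, 0, 0]], hand=[0, 0, 0, 0, 0])

```text
t: 1.65
position: [0.442, -0.0402, 0.2316]
eef_rot: [3.141, -0.001, 0.395]
force: [0.6, -0.9, -0.3]
grip_width: 1.002
```

```bash
python3 -c "
from h import *
plan([.5745,.215,.2],45)"
```

```text
t 1.65 pos [ 0.442  -0.0402  0.2316] F [ 0.6 -0.9 -0.3] w 1.002
slide [ 0.2206 -0.1845  0.0316] ang [  0.05  -0.03 -22.35]
```

>>> arm_command(slide=[[0.044, -0.037, 0], [0.088, -0.074, 0], [0.132, -0.111, 0], [0.176, -0.148, 0.01], [0.2206, -0.1845, 0.02]], angular=[[0, 0, -4.5], [0, 0, -9], [0, 0, -13.5], [0, 0, -18], [0, 0, -22.4]], hand=[0, 0, 0, 0, 0])

```text
t: 2.28
position: [0.5752, 0.217, 0.2115]
eef_rot: [3.14, -0.001, 0.789]
force: [0.4, 0.0, -0.4]
grip_width: 1.002
```

```bash
python3 -c "
from h import *
snap('top','t1.png');snap('scene','s1.png')
plan([.5745,.215,.12],45)
for c in('top','scene'): print([(np.round(d['xyz'],4),round(d['confidence'],2)) for d in env.tip_of(c,'bushing')])
a=cv2.imread('pics/s1.png')[150:310,250:450];cv2.imwrite('pics/c1.png',cv2.resize(a,None,fx=3.5,fy=3.5))
"
```

```text
t 2.38 pos [0.5751 0.2191 0.2093] F [ 0.1 -0.5 -0.5] w 1.001
slide [-0.0033  0.0026  0.0893] ang [-0.07  0.06  0.39]
[(array([ 0.5078, -0.0029, -0.0017]), 0.76), (array([0.5754, 0.2139, 0.0509]), 0.53)]
[(array([ 0.7585,  0.2722, -0.0015]), 0.97), (array([ 0.4991, -0.0019, -0.002 ]), 0.82), (array([0.5773, 0.2143, 0.0473]), 0.79)]
```

View pics/c1.png

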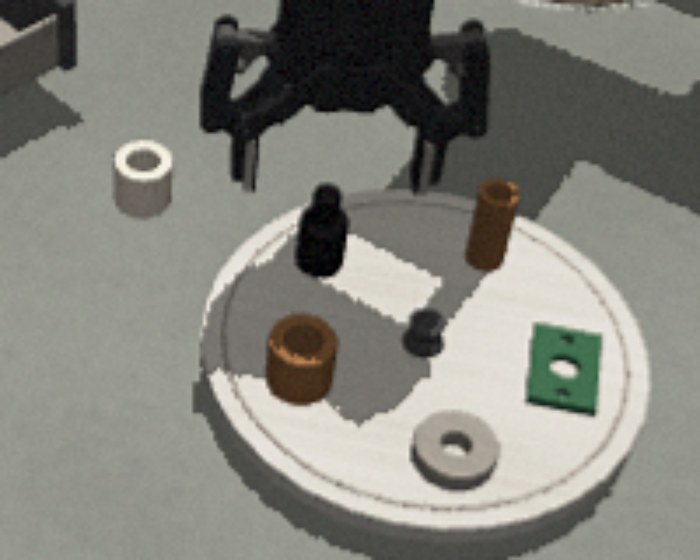

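The scene crop shows the open gripper above the turntable, with the bushing at scene pixel (336,253) and all parts standing. Both estimates agree within 2 mm, so I'll descend.

>>> arm_command(slide=[[-0.003, 0.003, 0.02], [-0.003, 0.003, 0.05], [-0.003, 0.003, 0.08], [-0.003, 0.003, 0.09], [-0.003, 0.003, 0.09]], angular=[[0, 0, 0], [0, 0, 0], [0, 0, 0], [0, 0, 0], [0, 0, 0]], hand=[0, 0, 0, 0, 0])

```text
t: 3.1
position: [0.5745, 0.2106, 0.1215]
eef_rot: [3.141, 0.001, 0.786]
force: [0.7, 0.0, 0.1]
grip_width: 0.999
```

```bash
python3 -c "
from h import *
plan([.575,.215,.052],45)
im=snap('top','t2.png');s=snap('scene','s2.png')
a=cv2.imread('pics/s2.png')[150:310,250:450];b=cv2.imread('pics/t2.png')[190:350,140:340]
cv2.imwrite('pics/c2.png',cv2.hconcat([cv2.resize(a,(400,320)),cv2.resize(b,(400,320))]))
print(proj('scene',env.sense()['position']),proj('scene',np.array([.575,.215,.086])))
"
```

```text
t 3.1 pos [0.5745 0.2106 0.1215] F [0.7 0.  0.1] w 0.999
slide [ 0.0035 -0.0027  0.0695] ang [0.04 0.03 0.06]
[337.18505517 233.00802067] [337.13082291 245.64767059]
```

View pics/c2.png

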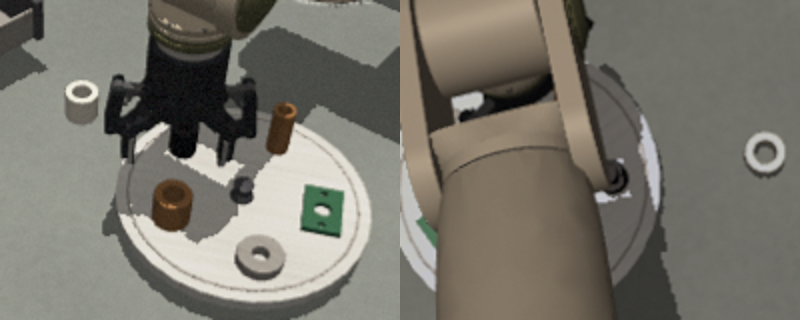

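The left crop shows the fingertips straddling the bushing, and the midpoint matches the projected TCP at (337,233). I'll keep descending.

>>> arm_command(slide=[[0.0035, -0.003, 0.015], [0.0035, -0.003, 0.035], [0.0035, -0.003, 0.055], [0.0035, -0.003, 0.067], [0.0035, -0.003, 0.068]], angular=[[0, 0, 0], [0, 0, 0], [0, 0, 0], [0, 0, 0], [0, 0, 0]], hand=[0, 0, 0, 0, 0])

```text
t: 3.82
position: [0.5752, 0.2157, 0.0537]
eef_rot: [3.14, -0.0, 0.787]
force: [0.0, 0.3, 0.4]
grip_width: 0.999
```

>>> arm_command(slide=[[0, 0, 0], [0, 0, 0], [0, 0, 0], [0, 0, 0], [0, 0, 0]], angular=[[0, 0, 0], [0, 0, 0], [0, 0, 0], [0, 0, 0], [0, 0, 0]], hand=[60, 90, 140, 160, 160], newtons=40)

```text
t: 4.45
position: [0.5756, 0.2157, 0.0545]
eef_rot: [3.139, -0.001, 0.787]
force: [-0.5, -0.4, 6.4]
grip_width: 0.484
```

```bash
python3 -c "
from h import *
plan([.575,.215,.052],45)"
```

```text
t 4.45 pos [0.5756 0.2157 0.0545] F [-0.5 -0.4  6.4] w 0.484
slide [-0.0009  0.0001  0.0025] ang [ 0.12 -0.07  0.09]
```

The opening of 0.484 × 85 ≈ 41 mm matches the 42 mm bushing. Lifting.

>>> arm_command(slide=[[0, 0, 0], [0, 0, -0.015], [0, 0, -0.045], [0, 0, -0.085], [0, 0, -0.13]], angular=[[0, 0, 0], [0, 0, 0], [0, 0, 0], [0, 0, 0], [0, 0, 0]], hand=[220, 220, 220, 220, 220], newtons=50)

```text
t: 5.08
position: [0.5747, 0.2157, 0.1859]
eef_rot: [3.14, -0.0, 0.787]
force: [0.6, -1.1, -3.0]
grip_width: 0.482
```

```bash
python3 -c "
from h import *
plan([.555,-.207,.2],-2.5)
s=snap('scene','s3.png')
a=cv2.imread('pics/s3.png')[100:310,250:450];
cv2.imwrite('pics/c3.png',cv2.resize(a,None,fx=2.5,fy=2.5))
"
```

```text
t 5.08 pos [0.5747 0.2157 0.1859] F [ 0.6 -1.1 -3. ] w 0.482
slide [-0.3133  0.2845 -0.0139] ang [ 6.000e-02 -3.000e-02  4.759e+01]
```

View pics/c3.png

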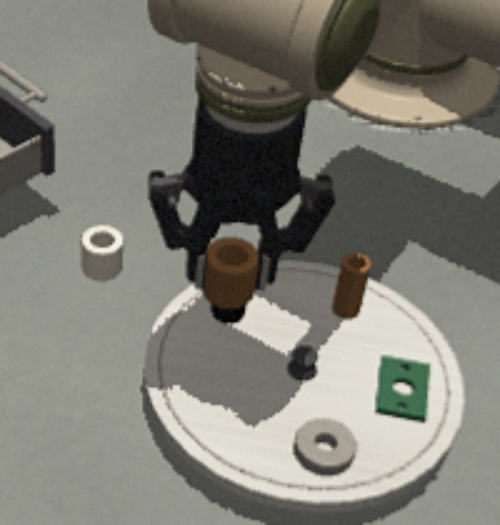

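The crop shows the bushing held upright at crop (230,275), with the sleeve and the others undisturbed. The wrist reads -3 N, which is the bushing's weight. Carrying it to the drawer.

>>> arm_command(slide=[[-0.02, 0.018, -0.01], [-0.05, 0.045, -0.014], [-0.085, 0.077, -0.014], [-0.12, 0.109, -0.014], [-0.155, 0.141, -0.014]], angular=[[0, 0, 4], [0, 0, 9], [0, 0, 14], [0, 0, 19], [0, 0, 24]], hand=[220, 220, 220, 220, 220])

```text
t: 5.75
position: [0.5667, 0.0056, 0.2068]
eef_rot: [3.139, -0.011, 0.366]
force: [1.8, 0.3, -4.0]
grip_width: 0.486
```

```bash
python3 -c "
from h import *
plan([.555,-.207,.2],-2.5)"
```

```text
t 5.75 pos [0.5667 0.0056 0.2068] F [ 1.8  0.3 -4. ] w 0.486
slide [-0.087   0.1943  0.0064] ang [ 0.04 -0.68 23.46]
```

>>> arm_command(slide=[[-0.018, 0.04, 0.006], [-0.04, 0.09, 0.006], [-0.06, 0.135, 0.006], [-0.078, 0.175, 0.006], [-0.087, 0.194, 0.006]], angular=[[0, -0.7, 5], [0, -0.7, 11], [0, -0.7, 16], [0, -0.7, 21], [0, -0.7, 23.5]], hand=[220, 220, 220, 220, 220])

```text
t: 6.38
position: [0.5544, -0.2086, 0.2004]
eef_rot: [3.141, 0.001, -0.048]
force: [-0.2, 0.7, -2.3]
grip_width: 0.48
```

```bash
python3 -c "
from h import *
s=snap('scene','s4.png');snap('top','t4.png')
plan([.555,-.207,.09],-2.5)
print([(np.round(d['xyz'],4),round(d['confidence'],2)) for d in env.tip_of('scene','drawer_floor')])
a=cv2.imread('pics/s4.png')[60:260,70:330];b=cv2.imread('pics/t4.png')[100:300,300:560]
cv2.imwrite('pics/c4.png',cv2.hconcat([cv2.resize(a,(400,308)),cv2.resize(b,(400,308))]))
"
```

```text
t 6.47 pos [ 0.5546 -0.2082  0.2003] F [-0.2  0.7 -3. ] w 0.481
slide [ 0.0004 -0.0013  0.1103] ang [ 0.04  0.03 -0.19]
[(array([ 0.6004, -0.2092,  0.0644]), 0.75)]
```

View pics/c4.png

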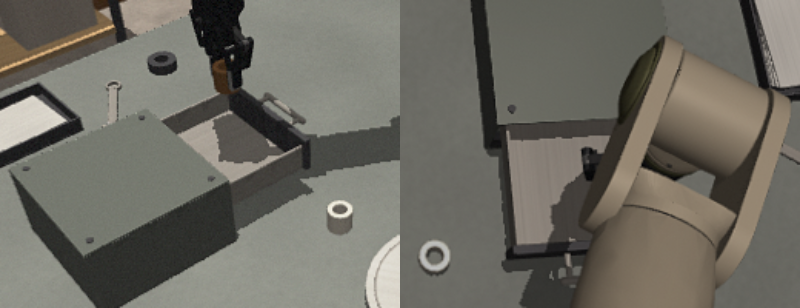

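The bushing is held above the open drawer, and the floor estimate of (0.600,-0.209) agrees with my own measurement. Lowering now.

>>> arm_command(slide=[[0, 0, 0.02], [0, 0, 0.05], [0, 0, 0.08], [0, 0, 0.105], [0, 0, 0.113]], angular=[[0, 0, 0], [0, 0, 0], [0, 0, 0], [0, 0, 0], [0, 0, 0]], hand=[220, 220, 220, 220, 220])

```text
t: 7.15
position: [0.5544, -0.2048, 0.0863]
eef_rot: [-3.14, 0.003, -0.042]
force: [0.2, 0.0, -2.7]
grip_width: 0.474
```

>>> arm_command(slide=[[0, 0, 0.003], [0, 0, 0.006], [0, 0, 0.008], [0, 0, 0.01], [0, 0, 0.01]], angular=[[0, 0, 0], [0, 0, 0], [0, 0, 0], [0, 0, 0], [0, 0, 0]], hand=[220, 220, 220, 220, 220])

```text
t: 7.78
position: [0.5544, -0.2048, 0.0763]
eef_rot: [-3.14, 0.003, -0.042]
force: [-0.5, -0.3, -3.9]
grip_width: 0.479
```

>>> arm_command(slide=[[0, 0, 0.001], [0, 0, 0.0015], [0, 0, 0.002], [0, 0, 0.0025], [0, 0, 0.0025]], angular=[[0, 0, 0], [0, 0, 0], [0, 0, 0], [0, 0, 0], [0, 0, 0]], hand=[220, 220, 220, 220, 220])

```text
t: 8.4
position: [0.5547, -0.2049, 0.0746]
eef_rot: [-3.141, 0.001, -0.042]
force: [-0.9, 2.5, 5.7]
grip_width: 0.485
```

Contact: the vertical force went from -3.9 to +5.7 N at the expected height. Releasing.

>>> arm_command(slide=[[0, 0, 0], [0, 0, 0], [0, 0, 0], [0, 0, 0], [0, 0, 0]], angular=[[0, 0, 0], [0, 0, 0], [0, 0, 0], [0, 0, 0], [0, 0, 0]], hand=[110, 90, 60, 30, 20])

```text
t: 9.02
position: [0.5547, -0.2049, 0.0746]
eef_rot: [-3.141, 0.001, -0.042]
force: [0.6, 0.0, 0.4]
grip_width: 0.925
```

>>> arm_command(slide=[[0, 0, -0.01], [0, 0, -0.03], [0, 0, -0.06], [0, 0, -0.1], [0, 0, -0.14]], angular=[[0, 0, 0], [0, 0, 0], [0, 0, 0], [0, 0, 0], [0, 0, 0]], hand=[20, 20, 20, 20, 20])

```text
t: 9.65
position: [0.5548, -0.205, 0.2166]
eef_rot: [-3.141, 0.001, -0.042]
force: [0.1, -0.5, -1.0]
grip_width: 0.919
```

```bash
python3 -c "
from h import *
s=snap('scene','s5.png');snap('top','t5.png')
x=np.array([np.cos(-.043),np.sin(-.043)])
plan([.375,-.195,.2],-2.5)
for c in('top','scene'): print([(np.round(d['xyz'],4),round(d['confidence'],2)) for d in env.tip_of(c,'bushing')])
a=cv2.imread('pics/s5.png')[60:260,70:330];b=cv2.imread('pics/t5.png')[100:300,300:560]
cv2.imwrite('pics/c5.png',cv2.hconcat([cv2.resize(a,(400,308)),cv2.resize(b,(400,308))]))
"
```

```text
t 9.75 pos [ 0.5562 -0.2058  0.2199] F [ 0.6  0.1 -0.3] w 0.923
slide [-0.1816 -0.0032  0.0187] ang [ 0.2  -0.39  0.08]
[(array([ 0.5548, -0.2069,  0.0664]), 0.71), (array([ 0.5061, -0.0022, -0.0035]), 0.61), (array([0.7568, 0.2724, 0.0028]), 0.59)]
[(array([ 0.5064, -0.0042, -0.0027]), 0.91), (array([ 0.5558, -0.2053,  0.0677]), 0.85), (array([0.7541, 0.2707, 0.0008]), 0.75)]
```

View pics/c5.png

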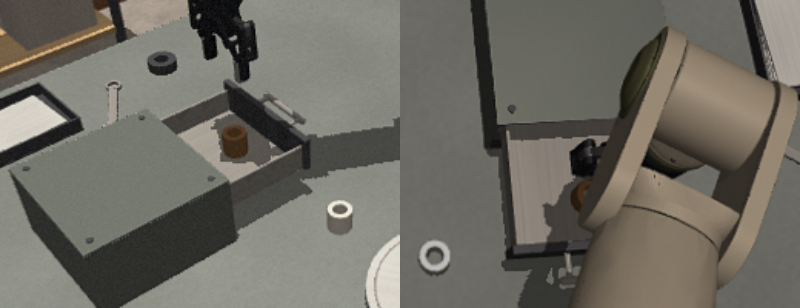

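The scene crop at (235,140) shows the bushing standing upright on the drawer floor, and both cameras put it at z ≈ 0.067. Next, the gripper goes in front of the handle and closes.

>>> arm_command(slide=[[-0.03, 0, 0], [-0.075, -0.001, 0], [-0.12, -0.002, 0], [-0.155, -0.003, 0], [-0.175, -0.003, 0.01]], angular=[[0, 0, 0], [0, 0, 0], [0, 0, 0], [0, 0, 0], [0, 0, 0]], hand=[255, 255, 255, 255, 255])

```text
t: 10.48
position: [0.3786, -0.1941, 0.205]
eef_rot: [-3.141, 0.001, -0.043]
force: [0.7, 0.1, 0.4]
grip_width: -0.0
```

```bash
python3 -c "
from h import *
plan([.38,-.1995,.092],-2.5)"
```

```text
t 10.47 pos [ 0.3786 -0.1941  0.205 ] F [0.7 0.1 0.4] w -0.0
slide [0.0017 0.0054 0.113 ] ang [-0.04  0.03  0.04]
```

>>> arm_command(slide=[[0, 0.005, 0.03], [0, 0.005, 0.06], [0, 0.005, 0.09], [0, 0.005, 0.112], [0, 0.005, 0.113]], angular=[[0, 0, 0], [0, 0, 0], [0, 0, 0], [0, 0, 0], [0, 0, 0]], hand=[255, 255, 255, 255, 255])

```text
t: 11.1
position: [0.3773, -0.1982, 0.0905]
eef_rot: [-3.138, 0.004, -0.043]
force: [-0.5, 0.1, -0.2]
grip_width: 0.001
```

```bash
python3 -c "
from h import *
plan([.43,-.2015,.092],-2.5)
snap('scene','s6.png')
a=cv2.imread('pics/s6.png')[60:220,130:330]
cv2.imwrite('pics/c6.png',cv2.resize(a,None,fx=3.5,fy=3.5))"
```

```text
t 11.1 pos [ 0.3773 -0.1982  0.0905] F [-0.5  0.1 -0.2] w 0.001
slide [ 0.0527  0.001  -0.0018] ang [-0.22  0.24  0.04]
```

View pics/c6.png

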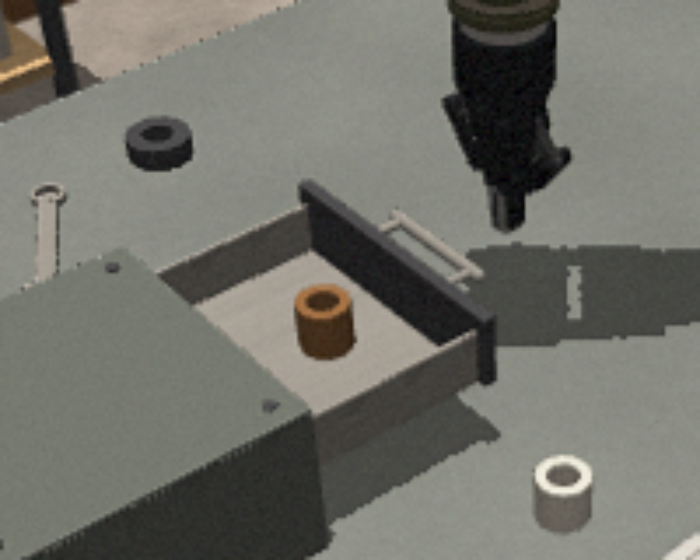

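The bushing stands in the drawer at crop (325,320), and the closed fingers are in front of the handle at (508,215). I'll approach gently and push.

>>> arm_command(slide=[[0.012, 0.001, -0.001], [0.025, 0.001, -0.001], [0.038, 0.001, -0.001], [0.048, 0.001, -0.001], [0.056, 0.001, -0.001]], angular=[[0, 0, 0], [0, 0, 0], [0, 0, 0], [0, 0, 0], [0, 0, 0]], hand=[255, 255, 255, 255, 255])

```text
t: 11.78
position: [0.4342, -0.2019, 0.0922]
eef_rot: [-3.139, 0.003, -0.042]
force: [-0.4, 0.3, 1.6]
grip_width: 0.001
```

>>> arm_command(slide=[[0.006, 0, 0], [0.014, 0, 0], [0.024, 0, 0], [0.034, 0, 0], [0.044, 0, 0]], angular=[[0, 0, 0], [0, 0, 0], [0, 0, 0], [0, 0, 0], [0, 0, 0]], hand=[255, 255, 255, 255, 255])

```text
t: 12.4
position: [0.4788, -0.2037, 0.092]
eef_rot: [-3.139, 0.003, -0.042]
force: [-2.1, 0.4, 1.6]
grip_width: -0.001
```

>>> arm_command(slide=[[0.01, 0, 0], [0.02, 0, 0], [0.03, 0, 0], [0.04, 0, 0], [0.05, 0, 0]], angular=[[0, 0, 0], [0, 0, 0], [0, 0, 0], [0, 0, 0], [0, 0, 0]], hand=[255, 255, 255, 255, 255])

```text
t: 13.02
position: [0.5294, -0.2058, 0.0918]
eef_rot: [-3.139, 0.003, -0.042]
force: [-2.0, 0.5, 2.1]
grip_width: -0.002
```

>>> arm_command(slide=[[0.01, 0, 0], [0.02, 0, 0], [0.03, 0, 0], [0.037, 0, 0], [0.042, 0, 0]], angular=[[0, 0, 0], [0, 0, 0], [0, 0, 0], [0, 0, 0], [0, 0, 0]], hand=[255, 255, 255, 255, 255])

```text
t: 13.65
position: [0.5717, -0.2077, 0.0915]
eef_rot: [-3.139, 0.004, -0.042]
force: [-1.9, 1.6, 1.4]
grip_width: 0.0
```

```bash
python3 -c "
from h import *
plan([.59,-.2015,.092],-2.5)
snap('scene','s7.png')
a=cv2.imread('pics/s7.png')[60:220,80:280]
cv2.imwrite('pics/c7.png',cv2.resize(a,None,fx=3.5,fy=3.5))"
```

```text
t 13.65 pos [ 0.5717 -0.2077  0.0915] F [-1.9  1.6  1.4] w 0.0
slide [ 0.018  -0.0069 -0.0005] ang [-0.15  0.2   0.07]
```

View pics/c7.png

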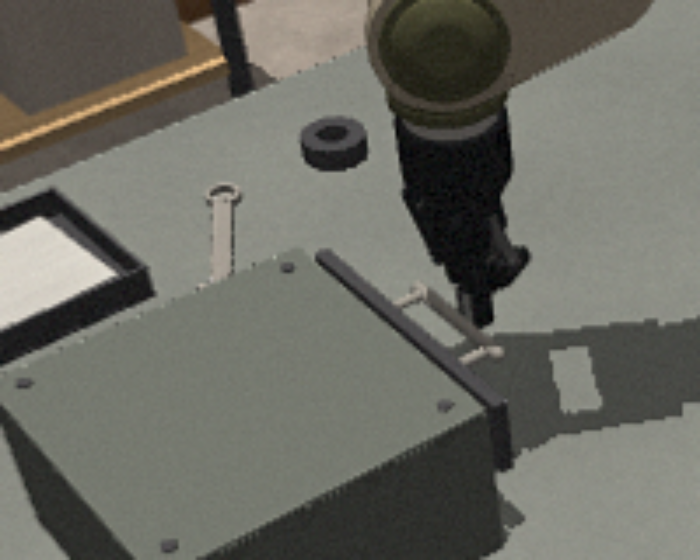

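The drawer is nearly shut, with the front panel close to the cabinet at crop (410,330). I'll creep until it reaches the stop.

>>> arm_command(slide=[[0.003, 0, 0], [0.006, 0, 0], [0.009, 0, 0], [0.011, 0, 0], [0.013, 0, 0]], angular=[[0, 0, 0], [0, 0, 0], [0, 0, 0], [0, 0, 0], [0, 0, 0]], hand=[255, 255, 255, 255, 255])

```text
t: 14.32
position: [0.5853, -0.2083, 0.0915]
eef_rot: [-3.139, 0.003, -0.042]
force: [-1.9, 0.0, 0.4]
grip_width: -0.001
```

>>> arm_command(slide=[[0.001, 0, 0], [0.002, 0, 0], [0.003, 0, 0], [0.004, 0, 0], [0.005, 0, 0]], angular=[[0, 0, 0], [0, 0, 0], [0, 0, 0], [0, 0, 0], [0, 0, 0]], hand=[255, 255, 255, 255, 255])

```text
t: 14.95
position: [0.5904, -0.2085, 0.0916]
eef_rot: [-3.139, 0.003, -0.042]
force: [-1.3, 0.3, 0.3]
grip_width: 0.001
```

>>> arm_command(slide=[[0.001, 0, 0], [0.002, 0, 0], [0.003, 0, 0], [0.004, 0, 0], [0.004, 0, 0]], angular=[[0, 0, 0], [0, 0, 0], [0, 0, 0], [0, 0, 0], [0, 0, 0]], hand=[255, 255, 255, 255, 255])

```text
t: 15.58
position: [0.5924, -0.2085, 0.0915]
eef_rot: [-3.138, 0.008, -0.042]
force: [-12.6, 1.0, 6.4]
grip_width: -0.002
```

The force rose to 12.6 N with no more travel, so the drawer is against its stop. Backing off.

>>> arm_command(slide=[[-0.005, 0, 0], [-0.02, 0, 0], [-0.05, 0, 0], [-0.09, 0, 0], [-0.13, 0, 0]], angular=[[0, 0, 0], [0, 0, 0], [0, 0, 0], [0, 0, 0], [0, 0, 0]], hand=[255, 255, 255, 255, 255])

```text
t: 16.2
position: [0.4617, -0.2031, 0.0927]
eef_rot: [-3.139, 0.007, -0.042]
force: [-0.1, -0.5, 0.4]
grip_width: 0.004
```

>>> arm_command(slide=[[-0.01, 0, -0.02], [-0.01, 0, -0.05], [-0.01, 0, -0.08], [-0.01, 0, -0.1], [-0.01, 0, -0.1]], angular=[[0, 0, 0], [0, 0, 0], [0, 0, 0], [0, 0, 0], [0, 0, 0]], hand=[255, 255, 255, 255, 255])

```text
t: 16.82
position: [0.453, -0.2033, 0.1939]
eef_rot: [-3.141, 0.003, -0.042]
force: [0.2, -0.7, -0.2]
grip_width: 0.003
```

```bash
python3 -c "
from h import *
s=snap('scene','s8.png');t=snap('top','t8.png')
print(env.sense()['force'],[(np.round(d['xyz'],4)) for d in env.tip_of('scene','sleeve')])
a=cv2.imread('pics/s8.png')[80:300,70:440];b=cv2.imread('pics/t8.png')[50:300,330:520]
cv2.imwrite('pics/c8.png',cv2.hconcat([cv2.resize(a,(480,285)),cv2.resize(b,(217,285))]))"
```

```text
[ 0.96344939 -0.12138981 -0.18158418] [array([0.4107, 0.2275, 0.0463])]
```

View pics/c8.png

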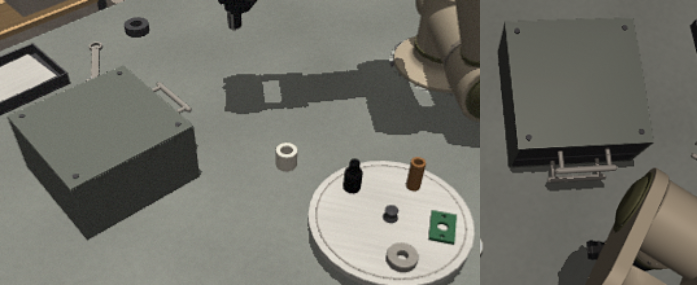

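Both views show the drawer shut flush, the sleeve standing at its original spot, and the gripper clear of everything.

```bash
python3 -c "
from h import *
print(env.close_job())"
```

```text
the job is handed in; nothing more can be done
None
```

The stout bronze bushing is standing in the drawer and the drawer is shut. I handed the job in at about 17 s, well inside the 48 s limit.

- **Bushing:** I set it down until contact showed (about 6 N) and then let go. Afterwards both cameras put it at about (0.555, -0.206, 0.067), upright on the drawer floor.
- **Drawer:** I pushed the handle slowly until it stopped against 12.6 N, and the last pictures show the front flush with the cabinet. The bushing can't be seen once the drawer is closed, so its standing was last seen just before the push; the push was slow and steady.
- **Sleeve and look-alikes:** The sleeve still stands where it was, at (0.411, 0.228). I did not touch the pink and white look-alikes.

The arm is clear of everything. No check failed or disagreed.

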